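# Load the spare battery pack into the trimmer dock's sprung charging track

## Robot

A 6-joint arm with a two-finger parallel gripper is mounted at the origin on the work surface. World frame = base frame: x ahead of the robot, y to its left, z up, the work surface at z = 0. Lengths are in m, angles in rad, forces in N, time in s.
With the tool pointing down it reaches from about 0.25 to 0.725 m from the base axis. Payload 4 kg.
Tool frame: the origin (TCP) lies on the centre line of the jaws, within the pads' length; the fingertips stand 14 mm ahead of it and the grasp point (between the pads) lies 5 mm behind it; z points along the fingers, x is the direction in which the jaws open and shut, and the axes are right-handed (so a half turn about z gives the same grasp; the last joint's range is limited). The gripper opens to 85 mm and grips with 20 to 120 N. Pads are 22 mm wide; open, the fingers measure 114 mm over their backs; the gripper's body (76 mm by 85 mm) begins 54 mm behind the grasp point. The pads swing forward as they close: fully open they stand 13 mm farther back than shut.
Start: joints at [-1.288, 0.241, 0.005, 1.335, 0, 1.571], TCP at [0.14, -0.48, 0.245] pointing down, gripper open.
Joint ranges: [-2.72, 2.72], [-1.05, 1.87], [-1.09, 1.28], [-1.99, 2.15], [-1.42, 1.44], [-3.14, 3.14]. Speed limits (rad/s): [2.79, 2.79, 3.14, 3.14, 3.14, 3.14].

## Interface

Orientations are given as a unit quaternion [x, y, z, w].
In Python, from workcell import bot gives the robot as it stands.
- The arm moves only by the tool play_rows, never from a script. Its argument "motion" is a list of rows, each an object with "fingers": the closure, from -1 (fully open) to 1 (shut), so that 0 is half open; "translation": the shift along the tool's x, y, z in cm, a list of three; "roll": the turn about the tool's z in degrees. A call has 1 to 20 rows; each row is the pose to reach, as a shift and turn from the pose commanded when the call began, along the tool's axes at that moment; what a row does not reach only later rows make up. A row lasts 1/12 s, in which the tool goes at most 41.7 mm and 7.16 degrees, less where a joint would pass 70% of its speed; a pose out of reach is approached as far as the arm can. A call with a gripper value outside its range is refused whole. The fingers move at their own pace and stop on an object; the grip force is fixed at half the most. Time passes only in rows, so rows that repeat a pose let the fingers close. It gives the time, the measured TCP pose, the force and the opening at its end, in the units of the state.
- bot.get_obs(): the state, without advancing time (a new reading comes with each control period).
- bot.camera(name): name is "scene" or "top" or "wrist"; returns a dict with "pixels" (400x640x3 uint8, red, green, blue), "intrinsics" (3x3 intrinsics, pixels), "k1" (the pictures are not rectified: a ray, as slopes to the right and down, at radius r is drawn at 1 + k1 r^2 times it, then the intrinsics apply), "world_to_cam" (4x4, takes a point from world to camera coordinates). Camera axes: x right, y down, z forward; pixel columns grow to the right and rows downward; lengths in m; the calibration is good to about 2 mm. A picture is of the moment at which its call begins. There is no depth.
- bot.job_done(): hands the job in, once; it reports no verdict.
The state is a dict: "clock": time; "joint_pos": joint angles; "joint_vel": joint speeds; "tau": joint torques, N m; "eef_pos": TCP position; "tool_rot": TCP orientation; "ft_force": force on the tool from outside, world axes, zero at the start; "ft_torque": the same for the moment, N m; "grip_width": finger opening in m.
Only numpy, scipy, OpenCV 4.12 (cv2) and the standard library are available. Lean on these libraries where they do the work, as an engineer would, in place of code of your own. Each camera call takes 0.05 s, during which the arm holds its last target. There are 200 camera calls.

## Task

Put the trimmer's spare battery pack on charge: draw the dock's sprung follower back by its knob until you feel it meet the rubber buffer, without forcing the buffer, then shift the knob sideways so that it hooks behind the catch and take your hand off. Lower the pack into the open track, then unhook the knob and ease the follower forward (do not let it snap) so that it holds the pack squarely against the terminal wall, flat in the track. Leave the dock's toggle switch and the other toiletries where they are.

Things in the scene. Friction and masses are not known exactly. Their poses are not given: they have to be found in the camera images.
- dock: Silver trimmer charging dock, fixed, base 170 x 210 x 18 mm; origin: centre of underside, z up. A trimmer lies on its +x half (top 65 mm high). The battery track runs along y at x = -45 mm: two walls 28 mm apart inside, 4 mm thick, tops 32 mm high, y = -13 to 83 mm. Behind it (y below -13 mm) a shallow open well holds the catch, all lower than 36 mm. Heights are above the sill.
- seat (a point): Where the centre of the seated pack's underside lies, on the track's floor: dock frame (-45, 50, 20) mm, axes as the dock's. The terminal wall closes the track 25 mm to +y of it, top 46 mm above the sill. The follower, a plate 26 mm wide, top 48 mm above the sill, closes it from -y: its front face is (follower joint's value) to -y of this point.
- knob_grip (a point): Middle of the follower's knob: an upright steel block 14 mm (dock x) by 18 mm (dock y), 34 mm tall, 40 to 74 mm above the sill; this point is 57 mm above the sill and 42 mm behind (-y of) the follower's front face. Moves with the follower and the knob's shift. A peg of 8 mm diameter under it works in the catch.
- follower (a joint): How far the follower is drawn back, m: 0 closed, grows towards the dock's -y. A spring pushes it shut: 3 N at 0 plus 60 N/m (6 N at 50 mm); let go, it snaps shut. Reads about 0.025 resting on a seated pack, and 0.034 to 0.065 hanging on the catch.
- knob (a joint): Sideways shift of the knob, m: 0 in line with the track, up to 0.014 towards the dock's -x; 0.7 N of friction, stays where left. Past 5 mm the catch's hook plate blocks it unless the peg is drawn back behind the plate. Shifted 10 to 14 mm, the released follower comes forward some 3 mm and hangs on the plate. To free it, draw it back 2 to 3 mm and shift it to 0.
- buffer (a joint): How far the catch's rubber buffer is pressed in, m (0 free, soft, 1500 N/m; never beyond 4 mm, 6 N). The catch is set differently every time: the peg meets the buffer at a follower travel between 37 and 67 mm, felt as a sudden rise of the pull. The sideways way behind the hook plate is free from 2.5 mm before that contact onwards.
- pack: The spare battery pack, a dark steel block with a bright band, 24 mm (x) by 50 mm (y) by 30 mm tall, about 90 g, standing on the sill at the left among the toiletries. Origin: centre of its underside. Either end may face the terminals.
- toggle (a joint): The dock's small toggle switch in the dock's +x +y corner, rad; not to be touched (0 as it starts).
- flask: Cut-glass cologne flask, 46 x 66 x 118 mm, upright at the left; bystander. Origin: centre of underside.
- stand: Chrome brush stand with a shaving brush, foot 76 mm in diameter, 130 mm tall; bystander. Origin: centre of underside.
- bowl: White ceramic bowl, 110 mm across, 50 mm tall; bystander. Origin: centre of underside.
- comb: Wooden comb lying to the right of the dock, 150 (x) x 34 x 5 mm; bystander. Origin: centre of underside.
- nailbrush: Wooden nail brush, 36 x 70 x 26 mm, near the pack; bystander. Origin: centre of underside.
- tin: Round metal tin, 57 mm across, 22 mm tall, near the pack; bystander. Origin: centre of underside.

How it is judged:
On the way, in this order (a step that is already met when the one before it is completed fails the run):
1. the follower is drawn back and hangs on its catch with the hand off the dock (value of joint follower above 0.031 m and value of joint knob above 0.008 m and contact force between the fingers and dock below 0.1 N), for 0.2 s.
2. the pack lies flat in the track while the follower is still held back (value of joint follower above 0.031 m and x of pack in the frame of seat between -0.004 and 0.004 m and z of pack in the frame of seat between -0.003 and 0.004 m and angle between pack's own z axis and vertical below 0.08 rad and angle between the y axis of pack and the y axis of dock, either way round below 0.12 rad and y of pack in the frame of seat between -0.045 and 0.004 m), for 0.2 s.
At the end, for the whole second after the job is handed in: The pack lies at rest, flat in the track (4 mm in height, 0.08 rad upright, 0.12 rad in line), its centre within 4 mm of the seat along and across the track, the follower closed on it (joint 21 to 29 mm) and the knob in line (below 4 mm) (value of joint follower between 0.021 and 0.029 m and value of joint knob below 0.004 m and x of pack in the frame of seat between -0.004 and 0.004 m and z of pack in the frame of seat between -0.003 and 0.004 m and angle between pack's own z axis and vertical below 0.08 rad and angle between the y axis of pack and the y axis of dock, either way round below 0.12 rad and y of pack in the frame of seat between -0.004 and 0.004 m and linear speed of pack below 0.02 m/s); the robot touches nothing.
It fails at once if the catch's buffer is pressed in more than 4 mm (value of joint buffer above 0.004 m).
It fails at once if the unhooked follower is let snap shut (faster than 0.5 m/s) (velocity of joint follower below -0.5 m/s and value of joint knob below 0.007 m).
It fails at once if the toggle switch is moved (value of joint toggle above 0.2 rad).
It fails at once if a bystander (flask, stand, bowl, comb, nail brush, tin) is displaced by more than 20 mm (distance of any of flask, stand, bowl, comb, nailbrush, tin from where it was at the start of the episode above 0.02 m).
It also fails if it takes over 61 s, if anything falls off the work surface, if the arm or the gripper's body presses on something with over 40 N, if the wrist force passes 120 N, or if a joint passes its speed limit or range.

## Working session

There is one attempt and no reset: what is moved stays moved. The work goes in short steps, Python scripts to look and compute and a tool call to move; the robot and the scene stay as the last step left them, time stands still between calls to the robot, and variables do not carry over. Pictures are saved under pics/ and viewed, about 8 in all and at most 12, crops included, and the job is handed in when it is done.

Besides the shell and the picture viewer there is one more tool, called after ">>>" by a JSON object that holds its "api" and its "payload". play_rows: Moves the arm, as the interface text tells. Its arguments: {"type":"object","properties":{"motion":{"type":"array","items":{"type":"object","properties":{"fingers":{"type":"number"},"translation":{"type":"array","items":{"type":"number"}},"roll":{"type":"number"}}}}},"required":["motion"]}

```bash
mkdir -p pics; cat > h.py <<'E'
import numpy as np,cv2
from workcell import bot
def snap(n,f):
    c=bot.camera(n); np.savez(f'pics/{f}.npz',**{k:np.array(v) for k,v in c.items()})
    cv2.imwrite(f'pics/{f}.png',c['pixels'][:,:,::-1]); return c
def load(f): return np.load(f'pics/{f}.npz')
def ray(c,uv):
    K=c['intrinsics'];p=np.atleast_2d(np.array(uv,float))
    d=np.c_[(p[:,0]-K[0,2])/K[0,0],(p[:,1]-K[1,2])/K[1,1]];s=d.copy();k=float(c['k1'])
    for _ in range(30): s=d/(1+k*(s**2).sum(1,keepdims=True))
    T=np.linalg.inv(c['world_to_cam']);D=np.c_[s,np.ones(len(s))]@T[:3,:3].T
    return T[:3,3],D
def onz(c,uv,z):
    o,D=ray(c,uv); return o+D*((np.broadcast_to(z,len(D))-o[2])/D[:,2])[:,None]
def proj(c,P):
    P=np.atleast_2d(P);W=c['world_to_cam'];q=P@W[:3,:3].T+W[:3,3];s=q[:,:2]/q[:,2:]
    s=s*(1+float(c['k1'])*(s**2).sum(1,keepdims=True));K=c['intrinsics']
    return s*[K[0,0],K[1,1]]+[K[0,2],K[1,2]]
E
python3 - <<'E'
from h import *
for n in('scene','top'):
    c=snap(n,n); print(n,c['intrinsics'].tolist(),c['k1'],np.linalg.inv(c['world_to_cam']).round(3).tolist())
print(bot.get_obs())
E
```

```text
scene [[481.2512846315799, 0.0, 321.43803605676084], [0.0, 481.2512846315799, 198.4870567383933], [0.0, 0.0, 1.0]] -0.053190682045948796 [[-0.359, 0.553, -0.752, 1.524], [0.933, 0.216, -0.287, 0.34], [0.004, -0.805, -0.594, 0.801], [0.0, 0.0, 0.0, 1.0]]
top [[502.57692202642835, 0.0, 321.09440162980724], [0.0, 502.57692202642835, 201.2211043903865], [0.0, 0.0, 1.0]] -0.1385094499830706 [[-0.001, -0.988, 0.154, 0.303], [-1.0, 0.002, 0.01, -0.045], [-0.01, -0.154, -0.988, 1.686], [0.0, 0.0, 0.0, 1.0]]
{'clock': 0.1, 'joint_pos': array([-1.28801245e+00,  2.41379833e-01,  3.80919697e-03,  1.33517107e+00,
        4.91640585e-07,  1.57081099e+00]), 'joint_vel': array([ 0.00034238, -0.00215298,  0.00328099, -0.00025155,  0.00050089,
        0.00021034]), 'tau': array([-1.16770105e-03, -3.73138833e+01,  2.53009951e+01,  1.08919654e-02,
       -6.27227610e-05,  1.35245543e-05]), 'eef_pos': array([ 0.13936125, -0.47961149,  0.24446188]), 'tool_rot': array([ 7.99692047e-01, -6.00409597e-01, -7.77712506e-04, -5.84196887e-04]), 'ft_force': array([-0.91852746,  0.04173219,  0.88600943]), 'ft_torque': array([-0.01012974, -0.00523874, -0.01746748]), 'grip_width': 0.08539691974850716}
```

View pics/top.png

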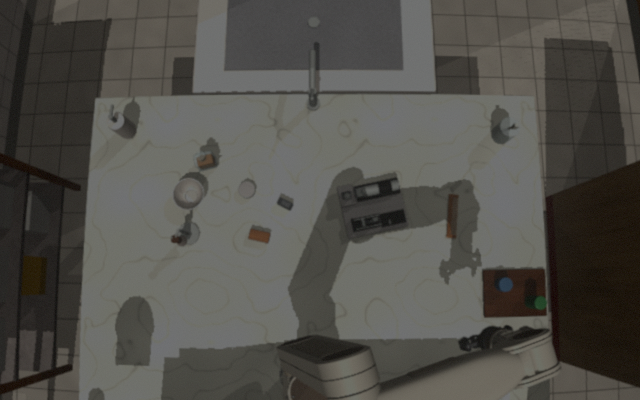

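View pics/scene.png

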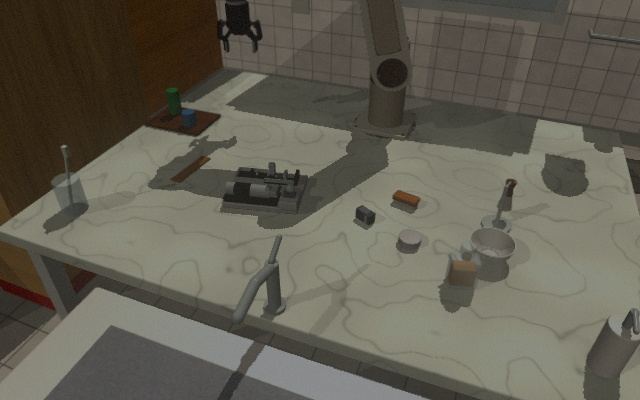

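The top view shows the dock near pixel (374,205), the pack at (286,202), the nail brush at (259,235), the tin at (247,188) and the comb at (452,216). The pixels are coarse at about 3.3 mm each, so I'll enlarge the crops.

```bash
python3 - <<'E'
from h import *
t=cv2.imread('pics/top.png');s=cv2.imread('pics/scene.png')
a=cv2.resize(t[165:245,270:415],None,fx=5.5,fy=5.5,interpolation=cv2.INTER_CUBIC)[:440,:797]
b=cv2.resize(s[155:225,215:380],None,fx=4.8,fy=4.8,interpolation=cv2.INTER_CUBIC)
b=cv2.copyMakeBorder(b,0,0,0,max(0,797-b.shape[1]),0)[:300,:797]
a=cv2.resize(t[165:245,270:415],None,fx=4,fy=3.6*4/3.6,interpolation=cv2.INTER_CUBIC);b=cv2.resize(s[155:225,215:380],None,fx=3.5,fy=3.5,interpolation=cv2.INTER_CUBIC)
b=cv2.copyMakeBorder(b,0,0,0,max(0,a.shape[1]-b.shape[1]),0);b=b[:,:a.shape[1]]
o=np.vstack([a,b]);o=(255*(o/255.)**.5).astype('uint8');print(o.shape);cv2.imwrite('pics/crop1.png',o)
c=load('top');print(onz(c,[(374,205),(286,202),(259,235),(247,188),(452,216)],[.02,.03,.02,.02,0]).round(3))
E
```

```text
(565, 580, 3)
[[ 0.549 -0.206  0.02 ]
 [ 0.559  0.088  0.03 ]
 [ 0.449  0.178  0.02 ]
 [ 0.608  0.222  0.02 ]
 [ 0.514 -0.474  0.   ]]
```

View pics/crop1.png

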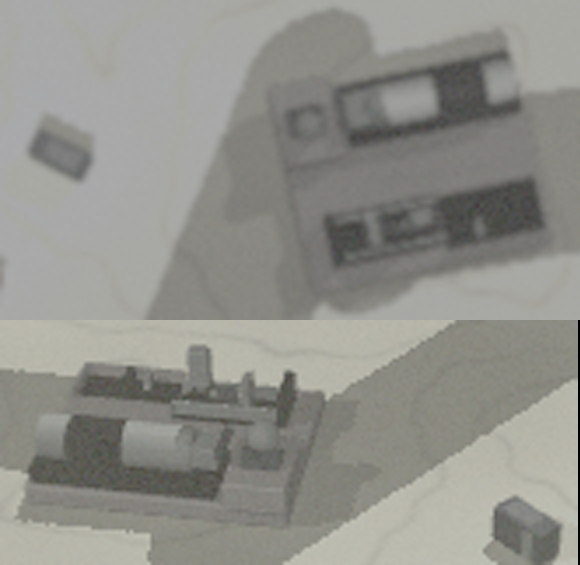

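The dock's +y axis points to image left: the terminal wall and toggle are on the left and the follower's well is on the right. Its yaw is about 12–13°. I'll move above the dock for a wrist view.

>>> {"api": "play_rows", "payload": {"motion": [{"translation": [-15,-40,0],"roll": 3.5,"fingers": -1},{"translation": [-15,-40,0],"roll": 3.5,"fingers": -1},{"translation": [-15,-40,0],"roll": 3.5,"fingers": -1},{"translation": [-15,-40,0],"roll": 3.5,"fingers": -1},{"translation": [-15,-40,0],"roll": 3.5,"fingers": -1},{"translation": [-15,-40,0],"roll": 3.5,"fingers": -1},{"translation": [-15,-40,0],"roll": 3.5,"fingers": -1},{"translation": [-15,-40,0],"roll": 3.5,"fingers": -1},{"translation": [-15,-40,0],"roll": 3.5,"fingers": -1},{"translation": [-15,-40,0],"roll": 3.5,"fingers": -1},{"translation": [-15,-40,0],"roll": 3.5,"fingers": -1},{"translation": [-15,-40,0],"roll": 3.5,"fingers": -1},{"translation": [-15,-40,0],"roll": 3.5,"fingers": -1},{"translation": [-15,-40,0],"roll": 3.5,"fingers": -1}]}}

```text
clock: 1.27
eef_pos: [0.4807, -0.225, 0.2449]
tool_rot: [0.781, -0.625, -0.001, 0.0]
ft_force: [0.1, 0.0, -1.0]
grip_width: 0.0855
```

```bash
python3 - <<'E'
from h import *
c=snap('wrist','w1');print(c['intrinsics'].tolist(),c['k1'],np.linalg.inv(c['world_to_cam']).round(4).tolist());o=bot.get_obs();print(o['eef_pos'],o['tool_rot'],o['clock'])
i=cv2.imread('pics/w1.png');cv2.imwrite('pics/w1b.png',cv2.resize((255*(i/255.)**.5).astype('uint8'),(800,500)))
E
```

```text
[[329.9359120995379, 0.0, 322.7075064465588], [0.0, 329.9359120995379, 205.54247230762323], [0.0, 0.0, 1.0]] -0.00893381155612056 [[0.2193, -0.9406, -0.2591, 0.5475], [-0.9757, -0.2116, -0.0575, -0.2101], [-0.0007, 0.2654, -0.9641, 0.3732], [0.0, 0.0, 0.0, 1.0]]
[ 0.48054212 -0.22535666  0.24514795] [ 7.80421699e-01 -6.25253310e-01 -4.07118251e-04  3.22896462e-04] 1.3167
```

View pics/w1b.png

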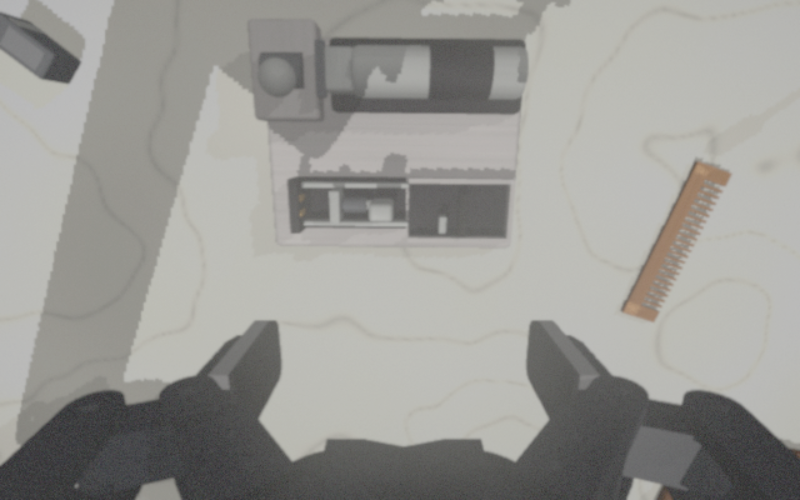

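The wrist view shows the dock's track at rows 178–240 and columns 290–510 of the 800-px picture. The knob is near (380,210), the follower plate near (335,206), the comb on the right and the pack at the top left. I'll enlarge the track to pick points.

```bash
python3 - <<'E'
from h import *
i=cv2.imread('pics/w1.png');i=(255*(i/255.)**.5).astype('uint8')
a=cv2.resize(i[132:204,214:414],None,fx=4,fy=4,interpolation=cv2.INTER_CUBIC)
b=cv2.resize(i[5:75,0:75],None,fx=4,fy=4,interpolation=cv2.INTER_CUBIC)
b=cv2.copyMakeBorder(b,0,0,0,500,0);o=np.vstack([a,b]);cv2.imwrite('pics/w1c.png',o)
E
```

```text
(no output)
```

View pics/w1c.png

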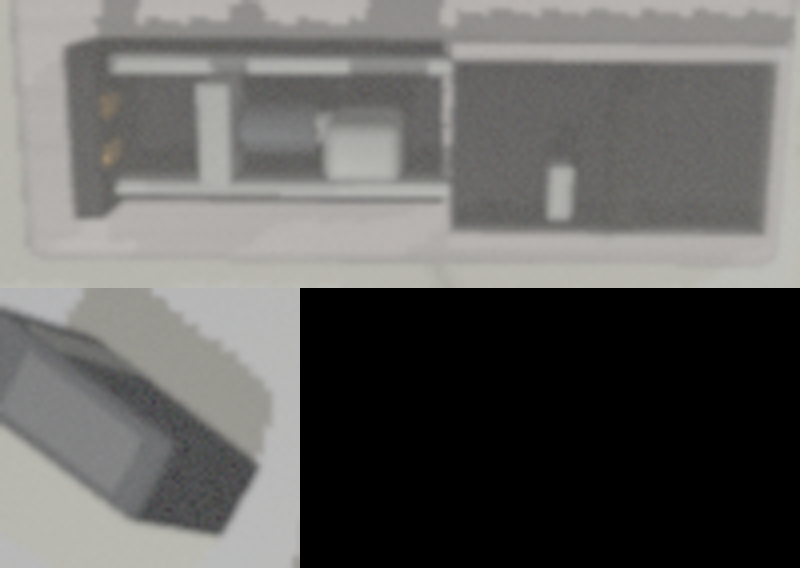

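```bash
cat > dock.py <<'E'
from h import *
from scipy.optimize import least_squares
c=load('w1')
def nat(p,ox,oy): p=np.array(p,float); return (p+.5)/4-.5+[ox,oy]
# dock-frame point, crop px
F=[((-29,-13,32),(447,66)),((-61,-13,32),(446,190)),((-61,60,32),(165,187)),((-29,60,32),(165,65)),
((-85,105,18),(30,255)),((-85,-105,18),(772,262))]
kn=[((7,9,74),(329,123)),((7,-9,74),(402,123)),((-7,-9,74),(402,182)),((-7,9,74),(328,180))]
fp=[((0,0,48),(197,134)),((13,0,48),(197,84)),((-13,0,48),(200,184))]
uv=nat([f[1] for f in F+kn+fp],214,132)
def pts(q):
    x,y,a,f,k=q;ly=50-f
    P=[f[0] for f in F]+[(-45-k+p[0],ly-42+p[1],p[2]) for p,_ in kn]+[(-45-k*0+p[0],ly+p[1],p[2]) for p,_ in fp]
    P=np.array(P)/1000 if False else np.array(P,float)
    P/=1000;R=np.array([[np.cos(a),-np.sin(a)],[np.sin(a),np.cos(a)]])
    return np.c_[P[:,:2]@R.T+[x,y],P[:,2]]
r=least_squares(lambda q:(proj(c,pts(q))-uv).ravel(),[.55,-.2,.22,0,0],x_scale=[.01,.01,.1,10,10],loss='soft_l1')
if __name__=='__main__':
    print(r.x,np.degrees(r.x[2]));print((proj(c,pts(r.x))-uv).round(1).tolist())
    print('knob world',pts(r.x)[6:10].mean(0)); print(onz(c,nat([(137,518-288),(172,445-288)],0,5),.03),onz(c,nat([(222,245),(258,177)],0,5),0))
E
python3 dock.py
```

```text
[ 0.54178594 -0.2009173   0.21382539  1.70576948 -0.09956057] 12.251292583381268
[[0.1, -0.3], [0.1, -0.5], [0.7, -0.2], [-0.7, -0.6], [-2.5, 1.5], [1.1, 1.1], [-1.3, -0.4], [0.3, -0.3], [0.2, 0.2], [-0.8, 0.6], [0.6, 0.1], [0.1, -0.6], [0.4, 0.6]]
knob world [ 0.49657242 -0.20429427  0.074     ]
[[0.53468272 0.07498548 0.03      ]
 [0.55315722 0.06665475 0.03      ]] [[0.53463769 0.07764589 0.        ]
 [0.55358048 0.0685931  0.        ]]
```

The dock fits within about a pixel apart from one rounded base corner. Origin is (0.5418, −0.2009), yaw is 12.25° and the knob is at (0.4966, −0.2043). I'll go down on the knob with the jaws along the track.

>>> {"api": "play_rows", "payload": {"motion": [{"translation": [-1.6,-2.0,4],"roll": 0.3,"fingers": 0.2},{"translation": [-1.6,-2.0,8],"roll": 0.3,"fingers": 0.2},{"translation": [-1.6,-2.0,12],"roll": 0.3,"fingers": 0.2},{"translation": [-1.6,-2.0,14],"roll": 0.3,"fingers": 0.2},{"translation": [-1.6,-2.0,14],"roll": 0.3,"fingers": 0.2},{"translation": [-1.6,-2.0,14.5],"roll": 0.3,"fingers": 0.2}]}}

```text
clock: 1.82
eef_pos: [0.4968, -0.2055, 0.1005]
tool_rot: [0.779, -0.627, -0.0, 0.0]
ft_force: [0.6, -0.4, 1.1]
grip_width: 0.0341
```

```bash
python3 - <<'E'
from h import *
c=snap('wrist','w2');o=bot.get_obs();print(o['eef_pos'],o['tool_rot'],o['clock'],o['grip_width'],o['ft_force'])
i=cv2.imread('pics/w2.png');cv2.imwrite('pics/w2b.png',cv2.resize((255*(i/255.)**.5).astype('uint8'),(800,500)))
E
```

```text
[ 0.49758644 -0.20569005  0.10074102] [ 7.78712377e-01 -6.27380951e-01  4.11776109e-04 -8.17847067e-05] 1.8667 0.03423676609056128 [-1.51649202 -0.52177886 -0.9198767 ]
```

View pics/w2b.png

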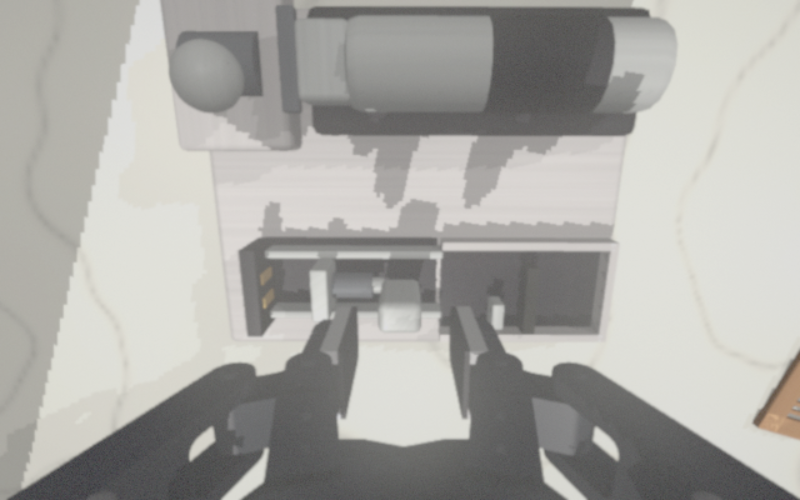

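The knob spans columns 380–420 and the fingertips sit at about 357 and 452, so the jaws straddle it. Next I'll descend and grip.

>>> {"api": "play_rows", "payload": {"motion": [{"translation": [0,0,2],"fingers": 0.2},{"translation": [0,0,3.6],"fingers": 0.2},{"translation": [0,0,3.8],"fingers": 0.2},{"translation": [0,0,3.8],"fingers": 0.2},{"translation": [0,0,3.8],"fingers": 1},{"translation": [0,0,3.8],"fingers": 1},{"translation": [0,0,3.8],"fingers": 1},{"translation": [0,0,3.8],"fingers": 1},{"translation": [0,0,3.8],"fingers": 1},{"translation": [0,0,3.8],"fingers": 1}]}}

```text
schema error: expected keys fingers, translation, roll
```

>>> {"api": "play_rows", "payload": {"motion": [{"translation": [0,0,2],"roll": 0,"fingers": 0.2},{"translation": [0,0,3.6],"roll": 0,"fingers": 0.2},{"translation": [0,0,3.8],"roll": 0,"fingers": 0.2},{"translation": [0,0,3.8],"roll": 0,"fingers": 0.2},{"translation": [0,0,3.8],"roll": 0,"fingers": 1},{"translation": [0,0,3.8],"roll": 0,"fingers": 1},{"translation": [0,0,3.8],"roll": 0,"fingers": 1},{"translation": [0,0,3.8],"roll": 0,"fingers": 1},{"translation": [0,0,3.8],"roll": 0,"fingers": 1},{"translation": [0,0,3.8],"roll": 0,"fingers": 1}]}}

```text
clock: 2.7
eef_pos: [0.4989, -0.2042, 0.0645]
tool_rot: [0.779, -0.626, 0.001, -0.001]
ft_force: [-0.9, 2.3, 7.3]
grip_width: 0.0165
```

```bash
python3 - <<'E'
from h import *
o=bot.get_obs();print(o)
E
```

```text
{'clock': 2.7, 'joint_pos': array([-3.89273333e-01,  4.60466984e-01, -1.79330004e-01,  9.28275959e-01,
        1.43066514e-03,  2.53545909e+00]), 'joint_vel': array([-0.00056298,  0.00095499,  0.00078746,  0.00010107, -0.00019585,
       -0.00078383]), 'tau': array([ -1.0847079 , -40.40532589,  20.58431447,  -1.04524612,
        -0.68830742,  -0.04316992]), 'eef_pos': array([ 0.49886416, -0.20418926,  0.0644613 ]), 'tool_rot': array([ 0.7794753 , -0.62643107,  0.00110275, -0.0010723 ]), 'ft_force': array([-0.94006061,  2.26973928,  7.33623132]), 'ft_torque': array([ 0.68353795,  0.33527234, -0.00375945]), 'grip_width': 0.016465730026417345}
```

```bash
cat >> h.py <<'E'
D=(0.54179,-0.20092,0.21383)
def todock(P):
    P=np.atleast_2d(P);a=D[2];R=np.array([[np.cos(a),-np.sin(a)],[np.sin(a),np.cos(a)]])
    return np.c_[(P[:,:2]-D[:2])@R*1000,P[:,2]*1000]
E
python3 - <<'E'
from h import *
c=load('w2');o=bot.get_obs()
print('tcp in dock',todock(o['eef_pos']))
for z in(.022,.028,.034):
    print(z,todock(onz(c,np.array([(522,290),(535,290),(488,305),(502,305),(502,325)])/1.25,z)).round(1)[:,:2].tolist())
E
```

```text
tcp in dock [[-42.64196625   5.91423632  64.46130422]]
0.022 [[-51.6, -58.0], [-51.6, -65.0], [-60.2, -40.4], [-60.2, -47.9], [-71.9, -48.7]]
0.028 [[-49.5, -56.2], [-49.4, -62.9], [-57.8, -39.1], [-57.8, -46.4], [-69.1, -47.1]]
0.034 [[-47.3, -54.4], [-47.3, -60.9], [-55.3, -37.8], [-55.3, -44.9], [-66.3, -45.6]]
```

Image estimate: the buffer face is at dock y ≈ −54 to −58, so contact should come at a travel of about 58–62 mm. I'll pull to about 50 mm first, then feel for it in small steps.

>>> {"api": "play_rows", "payload": {"motion": [{"translation": [0.5,0,0],"roll": 0,"fingers": 1},{"translation": [1,0,0],"roll": 0,"fingers": 1},{"translation": [1.5,0,0],"roll": 0,"fingers": 1},{"translation": [2,0,0],"roll": 0,"fingers": 1},{"translation": [2.5,0,0],"roll": 0,"fingers": 1},{"translation": [3,0,0],"roll": 0,"fingers": 1},{"translation": [3,0,0],"roll": 0,"fingers": 1},{"translation": [3,0,0],"roll": 0,"fingers": 1}]}}

```text
clock: 3.37
eef_pos: [0.5051, -0.2331, 0.0644]
tool_rot: [0.779, -0.626, 0.001, -0.001]
ft_force: [-1.5, 4.1, 7.5]
grip_width: 0.017
```

>>> {"api": "play_rows", "payload": {"motion": [{"translation": [0.5,0,0],"roll": 0,"fingers": 1},{"translation": [1,0,0],"roll": 0,"fingers": 1},{"translation": [1.5,0,0],"roll": 0,"fingers": 1},{"translation": [1.8,0,0],"roll": 0,"fingers": 1},{"translation": [1.8,0,0],"roll": 0,"fingers": 1},{"translation": [1.8,0,0],"roll": 0,"fingers": 1}]}}

```text
clock: 3.87
eef_pos: [0.5087, -0.2502, 0.0644]
tool_rot: [0.78, -0.626, 0.0, -0.002]
ft_force: [-1.5, 5.2, 7.3]
grip_width: 0.0166
```

```bash
python3 - <<'E'
from h import *
c=snap('wrist','w3');o=bot.get_obs();print('tcp in dock',todock(o['eef_pos']),o['ft_force'],o['tool_rot'])
i=cv2.imread('pics/w3.png');i=(255*(i/255.)**.5).astype('uint8');cv2.imwrite('pics/w3b.png',cv2.resize(i[170:320,160:480],(800,375),interpolation=cv2.INTER_CUBIC))
E
```

```text
tcp in dock [[-42.73448877 -40.99579689  64.38988227]] [-1.95906888  6.97958074  8.32489887] [ 7.79617406e-01 -6.26253950e-01  7.03227234e-05 -1.63894141e-03]
```

>>> {"api": "play_rows", "payload": {"motion": [{"translation": [0.2,0,0],"roll": 0,"fingers": 1},{"translation": [0.4,0,0],"roll": 0,"fingers": 1},{"translation": [0.4,0,0],"roll": 0,"fingers": 1}]}}

```text
clock: 4.17
eef_pos: [0.5096, -0.254, 0.0644]
tool_rot: [0.78, -0.626, 0.0, -0.002]
ft_force: [-1.6, 5.8, 7.1]
grip_width: 0.0166
```

```bash
cat > f.py <<'E'
from h import *
F=[];P=[]
for _ in range(5):
    o=bot.get_obs();F.append(o['ft_force']);P.append(o['eef_pos']);bot.camera('wrist')
a=D[2];print('pull',(np.array(F)@[-np.sin(a),np.cos(a),0]).round(2),np.mean(F@np.array([-np.sin(a),np.cos(a),0])).round(2),'y',todock(np.mean(P,0)).round(2),o['clock'])
E
python3 f.py
```

```text
pull [5.97 6.11 5.82 6.13 6.5 ] 6.11 y [[-42.73 -44.88  64.4 ]] 4.3667
```

>>> {"api": "play_rows", "payload": {"motion": [{"translation": [0.2,0,0],"roll": 0,"fingers": 1},{"translation": [0.2,0,0],"roll": 0,"fingers": 1}]}}

```text
clock: 4.58
eef_pos: [0.51, -0.2558, 0.0644]
tool_rot: [0.78, -0.626, 0.0, -0.002]
ft_force: [-2.1, 5.8, 7.3]
grip_width: 0.017
```

```bash
python3 f.py
```

```text
pull [6.17 6.37 7.02 7.13 6.56] 6.65 y [[-42.74 -46.79  64.39]] 4.7833
```

>>> {"api": "play_rows", "payload": {"motion": [{"translation": [0.15,0,0],"roll": 0,"fingers": 1},{"translation": [0.15,0,0],"roll": 0,"fingers": 1}]}}

```text
clock: 5.0
eef_pos: [0.5103, -0.2572, 0.0644]
tool_rot: [0.78, -0.626, -0.0, -0.002]
ft_force: [-0.6, 5.1, 8.2]
grip_width: 0.0166
```

```bash
python3 f.py
```

```text
pull [5.09 7.   5.1  6.3  5.43] 5.79 y [[-42.74 -48.23  64.39]] 5.2
```

>>> {"api": "play_rows", "payload": {"motion": [{"translation": [0.1,0,0],"roll": 0,"fingers": 1},{"translation": [0.1,0,0],"roll": 0,"fingers": 1}]}}

```text
clock: 5.42
eef_pos: [0.5104, -0.2581, 0.0644]
tool_rot: [0.78, -0.626, -0.0, -0.002]
ft_force: [-1.2, 5.8, 8.4]
grip_width: 0.0167
```

```bash
python3 f.py
```

```text
pull [5.88 5.55 5.12 6.56 6.18] 5.86 y [[-42.75 -49.17  64.38]] 5.6167
```

>>> {"api": "play_rows", "payload": {"motion": [{"translation": [0.1,0,0],"roll": 0,"fingers": 1},{"translation": [0.1,0,0],"roll": 0,"fingers": 1}]}}

```text
clock: 5.83
eef_pos: [0.5107, -0.2591, 0.0644]
tool_rot: [0.78, -0.626, -0.0, -0.002]
ft_force: [-2.0, 6.9, 8.1]
grip_width: 0.0166
```

```bash
python3 f.py
```

```text
pull [7.2  7.03 6.64 5.94 7.07] 6.77 y [[-42.72 -50.15  64.39]] 6.0333
```

>>> {"api": "play_rows", "payload": {"motion": [{"translation": [0.1,0,0],"roll": 0,"fingers": 1},{"translation": [0.1,0,0],"roll": 0,"fingers": 1}]}}

```text
clock: 6.25
eef_pos: [0.5109, -0.26, 0.0644]
tool_rot: [0.78, -0.626, -0.0, -0.002]
ft_force: [-2.2, 6.2, 7.9]
grip_width: 0.0167
```

```bash
python3 f.py
```

```text
pull [6.5  5.91 5.2  5.96 6.24] 5.96 y [[-42.74 -51.12  64.38]] 6.45
```

>>> {"api": "play_rows", "payload": {"motion": [{"translation": [0.1,0,0],"roll": 0,"fingers": 1},{"translation": [0.1,0,0],"roll": 0,"fingers": 1}]}}

```text
clock: 6.67
eef_pos: [0.5111, -0.261, 0.0644]
tool_rot: [0.78, -0.626, -0.0, -0.002]
ft_force: [-2.0, 6.2, 8.1]
grip_width: 0.0168
```

```bash
python3 f.py
```

```text
pull [6.51 6.68 5.77 6.48 5.82] 6.25 y [[-42.73 -52.1   64.38]] 6.8667
```

>>> {"api": "play_rows", "payload": {"motion": [{"translation": [0.1,0,0],"roll": 0,"fingers": 1},{"translation": [0.1,0,0],"roll": 0,"fingers": 1}]}}

```text
clock: 7.08
eef_pos: [0.5112, -0.2618, 0.0644]
tool_rot: [0.78, -0.626, -0.0, -0.002]
ft_force: [-1.8, 6.4, 8.3]
grip_width: 0.0167
```

```bash
python3 f.py
```

```text
pull [6.63 6.61 6.77 7.51 6.96] 6.9 y [[-42.74 -52.93  64.37]] 7.2833
```

>>> {"api": "play_rows", "payload": {"motion": [{"translation": [0.1,0,0],"roll": 0,"fingers": 1},{"translation": [0.1,0,0],"roll": 0,"fingers": 1}]}}

```text
clock: 7.5
eef_pos: [0.5114, -0.2624, 0.0644]
tool_rot: [0.78, -0.626, -0.001, -0.002]
ft_force: [-2.3, 6.6, 8.5]
grip_width: 0.0168
```

```bash
python3 f.py
```

```text
pull [6.91 7.53 8.22 7.89 7.74] 7.66 y [[-42.74 -53.57  64.36]] 7.7
```

The buffer is felt: the last step moved only 0.64 mm and the force rose from about 6.1 to 7.7 N, so it is pressed roughly 1 mm. Now I'll shift sideways.

>>> {"api": "play_rows", "payload": {"motion": [{"translation": [0,0.3,0],"roll": 0,"fingers": 1},{"translation": [0,0.6,0],"roll": 0,"fingers": 1},{"translation": [0,0.9,0],"roll": 0,"fingers": 1},{"translation": [0,1.2,0],"roll": 0,"fingers": 1},{"translation": [0,1.25,0],"roll": 0,"fingers": 1},{"translation": [0,1.25,0],"roll": 0,"fingers": 1}]}}

```text
clock: 8.25
eef_pos: [0.4996, -0.2649, 0.0644]
tool_rot: [0.78, -0.626, -0.0, -0.003]
ft_force: [0.1, 7.4, 7.6]
grip_width: 0.0167
```

```bash
python3 f.py; python3 -c "
from h import *
print(bot.get_obs()['ft_force'])"
```

```text
pull [7.25 7.34 7.43 8.34 8.02] 7.67 y [[-54.78 -53.59  64.35]] 8.45
[-0.64482034  8.01657377  8.48298358]
```

>>> {"api": "play_rows", "payload": {"motion": [{"translation": [-0.2,0,0],"roll": 0,"fingers": 1},{"translation": [-0.4,0,0],"roll": 0,"fingers": 1},{"translation": [-0.5,0,0],"roll": 0,"fingers": 1},{"translation": [-0.5,0,0],"roll": 0,"fingers": 1}]}}

```text
clock: 8.83
eef_pos: [0.4989, -0.2613, 0.0645]
tool_rot: [0.78, -0.626, 0.001, -0.001]
ft_force: [-1.1, 4.2, 5.7]
grip_width: 0.0167
```

```bash
python3 f.py
```

```text
pull [4.3  3.71 4.   4.37 5.04] 4.28 y [[-54.74 -49.96  64.44]] 9.0333
```

>>> {"api": "play_rows", "payload": {"motion": [{"translation": [0,0,0],"roll": 0,"fingers": 0.2},{"translation": [0,0,0],"roll": 0,"fingers": 0.2},{"translation": [0,0,0],"roll": 0,"fingers": 0.2},{"translation": [0,0,0],"roll": 0,"fingers": 0.2},{"translation": [0,0,-3],"roll": 0,"fingers": 0.2},{"translation": [0,0,-7],"roll": 0,"fingers": 0.2},{"translation": [0,0,-11],"roll": 0,"fingers": 0.2},{"translation": [0,0,-12],"roll": 0,"fingers": 0.2}]}}

```text
clock: 9.75
eef_pos: [0.5006, -0.2642, 0.1892]
tool_rot: [0.779, -0.627, 0.005, -0.001]
ft_force: [2.0, -0.3, 0.4]
grip_width: 0.034
```

```bash
python3 - <<'E'
from h import *
c=snap('wrist','w4');o=bot.get_obs();print(o['clock'],o['eef_pos'],o['ft_force'])
i=cv2.imread('pics/w4.png');i=(255*(i/255.)**.5).astype('uint8');cv2.imwrite('pics/w4b.png',cv2.resize(i[100:300,160:480],(800,500),interpolation=cv2.INTER_CUBIC))
E
```

```text
9.8 [ 0.50092153 -0.26430288  0.18903576] [ 1.27928428 -1.11103979  0.62398151]
```

View pics/w4b.png

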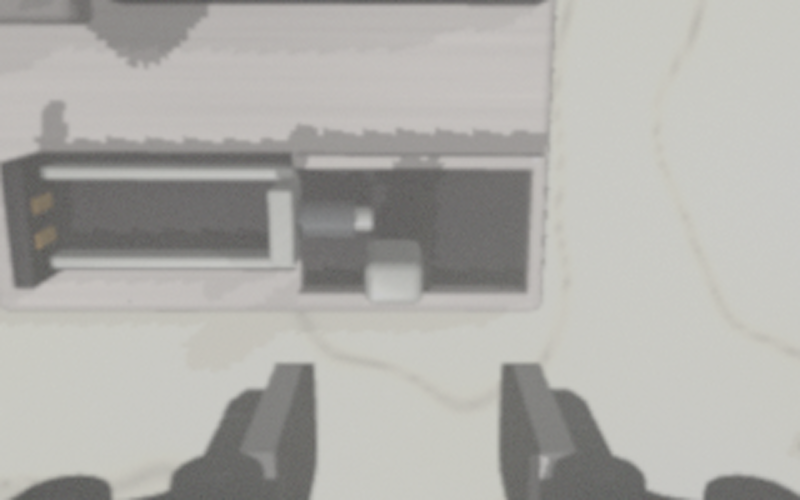

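The follower hangs on the catch: the knob is shifted to the −x side at about (395,280), the plate is back at about (280,228) and the track is open. Next, to the pack.

>>> {"api": "play_rows", "payload": {"motion": [{"translation": [-4,-1.4,0],"roll": -7,"fingers": -0.4},{"translation": [-8,-2.8,0],"roll": -14,"fingers": -0.4},{"translation": [-12,-4.2,0],"roll": -21,"fingers": -0.4},{"translation": [-16,-5.6,0],"roll": -28,"fingers": -0.4},{"translation": [-20,-7,0],"roll": -35,"fingers": -0.4},{"translation": [-24,-8.5,1],"roll": -42,"fingers": -0.4},{"translation": [-28,-10,2],"roll": -49,"fingers": -0.4},{"translation": [-30.6,-10.6,2.5],"roll": -53.3,"fingers": -0.4},{"translation": [-30.6,-10.6,2.5],"roll": -53.3,"fingers": -0.4},{"translation": [-30.6,-10.6,2.5],"roll": -53.3,"fingers": -0.4},{"translation": [-30.6,-10.6,2.5],"roll": -53.3,"fingers": -0.4}]}}

```text
clock: 10.72
eef_pos: [0.5351, 0.059, 0.1566]
tool_rot: [0.978, -0.211, -0.001, 0.001]
ft_force: [1.4, -0.2, 0.5]
grip_width: 0.0599
```

```bash
python3 - <<'E'
from h import *
c=snap('wrist','w5');o=bot.get_obs();print(o['clock'],o['eef_pos'],o['tool_rot'])
i=cv2.imread('pics/w5.png');i=(255*(i/255.)**.5).astype('uint8');cv2.imwrite('pics/w5b.png',cv2.resize(i,(800,500),interpolation=cv2.INTER_CUBIC))
E
```

```text
10.7667 [0.53536495 0.05840688 0.15697051] [ 9.77456446e-01 -2.11136760e-01 -2.02311228e-04  3.52958108e-04]
```

View pics/w5b.png

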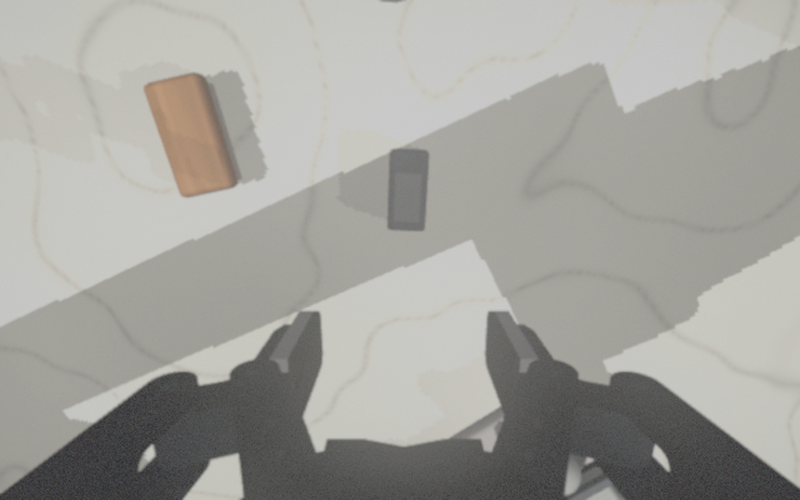

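The pack's top face spans about columns 389–428 and rows 149–231. The nail brush is 200 px to its left, clear of the jaws.

```bash
python3 - <<'E'
from h import *
c=load('w5');g=cv2.cvtColor(c['pixels'],cv2.COLOR_RGB2GRAY);s=g[110:195,300:355]
t,m=cv2.threshold(cv2.GaussianBlur(s,(3,3),0),0,255,cv2.THRESH_BINARY_INV+cv2.THRESH_OTSU)
print(t,np.percentile(s,[2,20,50,90]))
for th in (t,t-10):
    m=(cv2.GaussianBlur(s,(3,3),0)<th).astype('uint8')
    k=max(cv2.findContours(m,cv2.RETR_EXTERNAL,cv2.CHAIN_APPROX_NONE)[0],key=cv2.contourArea);r=cv2.minAreaRect(k);b=cv2.boxPoints(r)+[300,110]
    print(r,(b*1.25).round(0).tolist())
E1=0
b=np.array([(390,149),(429,150.5),(425,231),(388,229.5)])/1.25
w=onz(c,b,.03);print(w.round(4),np.linalg.norm(np.diff(w,axis=0),axis=1))
l=(w[0]+w[1]-w[2]-w[3])/2;print('centre',w.mean(0),'long axis ang',np.degrees(np.arctan2(l[1],l[0])))
E
```

```text
84.0 [ 51.  56.  95. 111.]
((25.708431243896484, 41.455467224121094), (31.980995178222656, 65.51280212402344), 1.9749338626861572) [[386.0, 230.0], [389.0, 148.0], [429.0, 149.0], [426.0, 231.0]]
((25.791717529296875, 41.331844329833984), (31.158702850341797, 64.92288970947266), 2.045408248901367) [[386.0, 229.0], [389.0, 148.0], [428.0, 149.0], [425.0, 230.0]]
[[0.5554 0.1209 0.03  ]
 [0.5764 0.1105 0.03  ]
 [0.5546 0.0664 0.03  ]
 [0.5337 0.0769 0.03  ]] [0.02336915 0.04919765 0.02333017]
centre [0.55501181 0.09368231 0.03      ] long axis ang 63.73354059981085
```

>>> {"api": "play_rows", "payload": {"motion": [{"translation": [0.3,-4,2],"roll": 1.9,"fingers": -0.2},{"translation": [0.3,-4,5],"roll": 1.9,"fingers": -0.2},{"translation": [0.3,-4,8],"roll": 1.9,"fingers": -0.2},{"translation": [0.3,-4,11],"roll": 1.9,"fingers": -0.2},{"translation": [0.3,-4,12.3],"roll": 1.9,"fingers": -0.2},{"translation": [0.3,-4,12.7],"roll": 1.9,"fingers": -0.2},{"translation": [0.3,-4,12.7],"roll": 1.9,"fingers": -0.2},{"translation": [0.3,-4,12.7],"roll": 1.9,"fingers": -0.2}]}}

```text
clock: 11.43
eef_pos: [0.5557, 0.0935, 0.0313]
tool_rot: [0.974, -0.228, 0.001, -0.0]
ft_force: [-1.1, 0.5, 0.2]
grip_width: 0.0513
```

>>> {"api": "play_rows", "payload": {"motion": [{"translation": [0,0,0],"roll": 0,"fingers": 1},{"translation": [0,0,0],"roll": 0,"fingers": 1},{"translation": [0,0,0],"roll": 0,"fingers": 1},{"translation": [0,0,0],"roll": 0,"fingers": 1},{"translation": [0,0,0],"roll": 0,"fingers": 1},{"translation": [0,0,0],"roll": 0,"fingers": 1}]}}

```text
clock: 11.93
eef_pos: [0.5561, 0.0946, 0.0323]
tool_rot: [0.974, -0.227, 0.002, -0.001]
ft_force: [-0.8, 0.1, 6.5]
grip_width: 0.0224
```

>>> {"api": "play_rows", "payload": {"motion": [{"translation": [0,0,-2],"roll": 0,"fingers": 1},{"translation": [0,0,-5],"roll": 0,"fingers": 1},{"translation": [0,0,-8],"roll": 0,"fingers": 1},{"translation": [0,0,-11],"roll": 0,"fingers": 1},{"translation": [0,0,-12],"roll": 0,"fingers": 1},{"translation": [0,0,-12],"roll": 0,"fingers": 1}]}}

```text
clock: 12.43
eef_pos: [0.557, 0.095, 0.154]
tool_rot: [0.974, -0.227, 0.004, -0.001]
ft_force: [0.1, 0.2, -1.3]
grip_width: 0.0223
```

```bash
python3 - <<'E'
from h import *
c=snap('wrist','w6');o=bot.get_obs();print(o['clock'],o['eef_pos'],o['tool_rot'],o['ft_force'])
E
```

```text
12.4833 [0.55553653 0.09472156 0.15141982] [ 9.73992397e-01 -2.26574795e-01  1.50927352e-03 -6.28802799e-04] [ 0.07612409 -0.53196597 -1.90054766]
```

>>> {"api": "play_rows", "payload": {"motion": [{"translation": [0.6,3,0],"roll": -5,"fingers": 1},{"translation": [1.4,6.5,0],"roll": -11,"fingers": 1},{"translation": [2.2,10,0],"roll": -17,"fingers": 1},{"translation": [3,13.5,0],"roll": -23,"fingers": 1},{"translation": [3.8,17,0],"roll": -29,"fingers": 1},{"translation": [4.6,21,0],"roll": -35,"fingers": 1},{"translation": [5.3,24.5,1],"roll": -38.4,"fingers": 1},{"translation": [5.7,26.6,2],"roll": -38.4,"fingers": 1},{"translation": [5.7,26.6,2],"roll": -38.4,"fingers": 1},{"translation": [5.7,26.6,2],"roll": -38.4,"fingers": 1},{"translation": [5.7,26.6,2],"roll": -38.4,"fingers": 1}]}}

```text
clock: 13.4
eef_pos: [0.4875, -0.1686, 0.1287]
tool_rot: [0.994, 0.106, -0.001, -0.001]
ft_force: [0.8, 0.2, -1.2]
grip_width: 0.0223
```

```bash
python3 - <<'E'
from h import *
c=snap('wrist','w7');o=bot.get_obs();q=o['tool_rot'];print(o['clock'],o['eef_pos'],q,np.degrees(2*np.arctan2(q[1],q[0])),todock(o['eef_pos']))
i=cv2.imread('pics/w7.png');i=(255*(i/255.)**.5).astype('uint8');cv2.imwrite('pics/w7b.png',cv2.resize(i[60:400,60:604],(800,500),interpolation=cv2.INTER_CUBIC))
E
```

```text
13.45 [ 0.48810525 -0.16833321  0.12931742] [ 9.94284995e-01  1.06753726e-01 -7.76643020e-04 -6.21765406e-04] 12.256437370068316 [[-45.54704799  43.23676583 129.31741665]]
```

View pics/w7b.png

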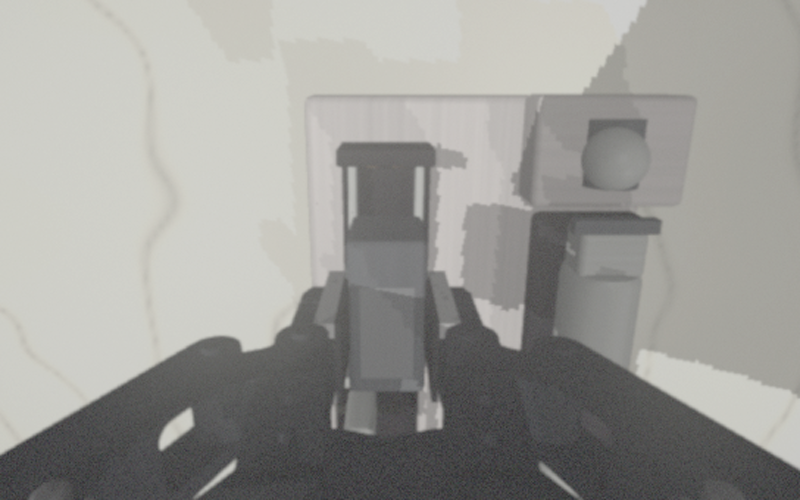

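The pack hangs level between the jaws, with its top face at columns 347–423 and the two track walls visible on either side at about 352 and 420. I'll compare the lateral positions in the same picture.

```bash
python3 - <<'E'
from h import *
c=load('w7');g=cv2.GaussianBlur(cv2.cvtColor(c['pixels'],cv2.COLOR_RGB2GRAY),(1,5),0).astype(int)
for r in (176,184,192,196): print(r,'walls',list(zip(range(288,360),g[r,288:360].tolist())) if r==192 else g[r,288:360].tolist())
s=544/800
def n(p): return (np.array(p,float)+.5)*s-.5+60
W=n([(347.5,190),(356.5,190),(415,190),(424,190)]);print('walls x',todock(onz(c,W,.032)).round(1).tolist())
P=n([(347,240),(424,240),(350,380),(421,380)])
print('pack top',todock(onz(c,P,.128)).round(1).tolist())
E
```

```text
176 walls [146, 145, 143, 135, 101, 65, 52, 58, 87, 124, 137, 136, 131, 110, 79, 56, 48, 47, 46, 46, 46, 47, 45, 46, 45, 48, 49, 49, 49, 48, 48, 48, 49, 48, 48, 47, 47, 48, 48, 46, 46, 48, 47, 47, 47, 47, 46, 46, 46, 46, 47, 47, 49, 61, 85, 119, 132, 134, 129, 113, 79, 51, 45, 49, 65, 85, 93, 95, 99, 113, 129, 140]
184 walls [144, 146, 144, 135, 104, 69, 54, 54, 81, 121, 138, 137, 133, 113, 82, 57, 47, 47, 44, 44, 45, 45, 45, 45, 45, 44, 46, 46, 47, 46, 47, 47, 44, 45, 46, 47, 45, 46, 46, 46, 45, 45, 46, 44, 45, 44, 44, 44, 44, 44, 46, 45, 49, 65, 96, 124, 134, 135, 130, 111, 75, 49, 43, 49, 67, 86, 94, 95, 94, 107, 133, 150]
192 walls [(288, 143), (289, 143), (290, 143), (291, 136), (292, 109), (293, 73), (294, 52), (295, 50), (296, 75), (297, 116), (298, 135), (299, 137), (300, 132), (301, 114), (302, 84), (303, 58), (304, 47), (305, 44), (306, 44), (307, 44), (308, 43), (309, 42), (310, 42), (311, 42), (312, 43), (313, 45), (314, 45), (315, 46), (316, 46), (317, 45), (318, 46), (319, 46), (320, 46), (321, 43), (322, 45), (323, 47), (324, 45), (325, 43), (326, 45), (327, 45), (328,
[... 163 characters left out ...]
43, 126), (344, 134), (345, 134), (346, 128), (347, 105), (348, 69), (349, 47), (350, 42), (351, 51), (352, 72), (353, 89), (354, 95), (355, 95), (356, 100), (357, 115), (358, 130), (359, 143)]
196 walls [142, 143, 143, 137, 116, 80, 54, 51, 75, 119, 136, 136, 132, 114, 84, 57, 47, 44, 46, 42, 41, 42, 43, 42, 44, 44, 45, 44, 45, 44, 44, 44, 45, 44, 43, 45, 45, 44, 45, 43, 44, 45, 42, 43, 42, 42, 42, 42, 42, 44, 43, 43, 48, 73, 106, 127, 135, 134, 126, 97, 62, 43, 42, 54, 79, 91, 96, 94, 95, 97, 112, 140]
walls x [[-63.5, 60.5, 32.0], [-59.2, 60.5, 32.0], [-31.5, 60.4, 32.0], [-27.2, 60.4, 32.0]]
pack top [[-55.9, 67.1, 128.0], [-34.3, 67.1, 128.0], [-55.9, 22.3, 128.0], [-34.3, 22.3, 128.0]]
```

Walls' centre is at dock x = −45.4 and the pack's centre is about −45.1, so they line up well within the 2 mm clearance. Lowering.

>>> {"api": "play_rows", "payload": {"motion": [{"translation": [0,0,2],"roll": 0,"fingers": 1},{"translation": [0,0,4],"roll": 0,"fingers": 1},{"translation": [0,0,5.5],"roll": 0,"fingers": 1},{"translation": [0,0,6.2],"roll": 0,"fingers": 1},{"translation": [0,0,6.7],"roll": 0,"fingers": 1},{"translation": [0,0,7.1],"roll": 0,"fingers": 1},{"translation": [0,0,7.4],"roll": 0,"fingers": 1},{"translation": [0,0,7.5],"roll": 0,"fingers": 1},{"translation": [0,0,7.5],"roll": 0,"fingers": 1}]}}

```text
clock: 14.2
eef_pos: [0.4889, -0.1694, 0.0557]
tool_rot: [0.994, 0.106, 0.0, 0.0]
ft_force: [0.5, -0.3, -0.3]
grip_width: 0.022
```

```bash
python3 f.py;python3 -c "
from h import *
print(bot.get_obs()['ft_force'])"
```

```text
pull [-0.37  0.23 -0.63 -0.12 -0.02] -0.18 y [[-45.01  41.94  55.83]] 14.4
[ 0.60343489 -0.09398008 -0.96189964]
```

>>> {"api": "play_rows", "payload": {"motion": [{"translation": [0,0,0.2],"roll": 0,"fingers": 1},{"translation": [0,0,0.3],"roll": 0,"fingers": 1},{"translation": [0,0,0.35],"roll": 0,"fingers": 1},{"translation": [0,0,0.35],"roll": 0,"fingers": 1}]}}

```text
clock: 14.78
eef_pos: [0.4886, -0.1695, 0.0523]
tool_rot: [0.994, 0.106, 0.0, 0.0]
ft_force: [-1.6, -0.6, 3.2]
grip_width: 0.0224
```

```bash
python3 f.py;python3 -c "
from h import *
print(bot.get_obs()['ft_force'])"
```

```text
pull [-0.25  0.88 -0.25  0.72  0.53] 0.33 y [[-45.38  42.04  52.3 ]] 14.9833
[-1.50296291 -0.1446666   5.43875625]
```

The pack is on the floor: TCP height 0.0523 matches the grasp height plus 20 mm, and the vertical force has reversed. Releasing and raising.

>>> {"api": "play_rows", "payload": {"motion": [{"translation": [0,0,0],"roll": 0,"fingers": 0.2},{"translation": [0,0,0],"roll": 0,"fingers": 0.2},{"translation": [0,0,0],"roll": 0,"fingers": 0.2},{"translation": [0,0,0],"roll": 0,"fingers": 0.2},{"translation": [0,0,-2],"roll": 0,"fingers": 0.2},{"translation": [0,0,-5],"roll": 0,"fingers": 0.2},{"translation": [0,0,-9],"roll": 0,"fingers": 0.2},{"translation": [0,0,-11],"roll": 0,"fingers": 0.2},{"translation": [0,0,-11],"roll": 0,"fingers": 0.2},{"translation": [0,0,-11],"roll": 0,"fingers": 0.2}]}}

```text
clock: 15.87
eef_pos: [0.4895, -0.1697, 0.1631]
tool_rot: [0.994, 0.106, 0.002, 0.001]
ft_force: [0.4, -0.2, -0.3]
grip_width: 0.0341
```

```bash
python3 - <<'E'
from h import *
c=snap('wrist','w8');o=bot.get_obs();q=o['tool_rot'];print(o['clock'],o['eef_pos'],q,np.degrees(2*np.arctan2(q[1],q[0])),todock(o['eef_pos']))
i=cv2.imread('pics/w8.png');i=(255*(i/255.)**.5).astype('uint8');cv2.imwrite('pics/w8b.png',cv2.resize(i[60:400,60:604],(800,500),interpolation=cv2.INTER_CUBIC))
E
```

```text
15.9167 [ 0.48828165 -0.16926596  0.16156375] [9.94333705e-01 1.06303721e-01 5.21291546e-05 8.65353460e-06] 12.204569366834937 [[-45.57259715  42.28782863 161.56375419]]
```

View pics/w8b.png

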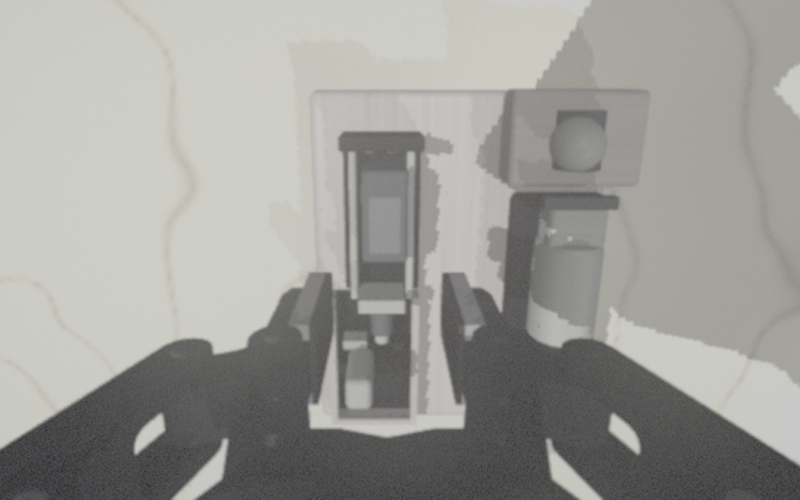

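The pack lies straight in the track, with its top at about columns 362–407 and rows 170–262. The follower plate is still back at about (382,295) and the knob is still hooked. I'll return to the knob.

>>> {"api": "play_rows", "payload": {"motion": [{"translation": [-0.1,0.9,0],"roll": 7,"fingers": 0.2},{"translation": [-0.2,1.8,0],"roll": 14,"fingers": 0.2},{"translation": [-0.3,2.7,0],"roll": 21,"fingers": 0.2},{"translation": [-0.4,3.6,0],"roll": 28,"fingers": 0.2},{"translation": [-0.5,4.5,0],"roll": 35,"fingers": 0.2},{"translation": [-0.6,5.4,0],"roll": 42,"fingers": 0.2},{"translation": [-0.7,6.3,0],"roll": 49,"fingers": 0.2},{"translation": [-0.8,7.2,0],"roll": 56,"fingers": 0.2},{"translation": [-0.9,8.1,0],"roll": 63,"fingers": 0.2},{"translation": [-0.9,9.2,0],"roll": 70,"fingers": 0.2},{"translation": [-0.9,9.2,0],"roll": 77,"fingers": 0.2},{"translation": [-0.9,9.2,0],"roll": 84,"fingers": 0.2},{"translation": [-0.9,9.2,2],"roll": 89.9,"fingers": 0.2},{"translation": [-0.9,9.2,4],"roll": 89.9,"fingers": 0.2},{"translation": [-0.9,9.2,5],"roll": 89.9,"fingers": 0.2},{"translation": [-0.9,9.2,5],"roll": 89.9,"fingers": 0.2},{"translation": [-0.9,9.2,5],"roll": 89.9,"fingers": 0.2}]}}

```text
clock: 17.33
eef_pos: [0.4979, -0.2605, 0.1102]
tool_rot: [0.779, -0.627, -0.002, 0.0]
ft_force: [-1.0, 0.0, 0.2]
grip_width: 0.0343
```

```bash
python3 - <<'E'
from h import *
o=bot.get_obs();q=o['tool_rot'];print(o['clock'],o['eef_pos'],q,np.degrees(2*np.arctan2(q[1],q[0])),todock(o['eef_pos']))
c=snap('wrist','w9');i=cv2.imread('pics/w9.png');i=(255*(i/255.)**.5).astype('uint8');cv2.imwrite('pics/w9b.png',cv2.resize(i[150:350,160:480],(800,500),interpolation=cv2.INTER_CUBIC))
E
```

```text
17.3333 [ 0.49793755 -0.26052987  0.11019093] [ 7.78914045e-01 -6.27127574e-01 -1.94235828e-03  3.79453226e-04] -77.677213996619 [[-55.5031894  -48.94660017 110.19093171]]
```

View pics/w9b.png

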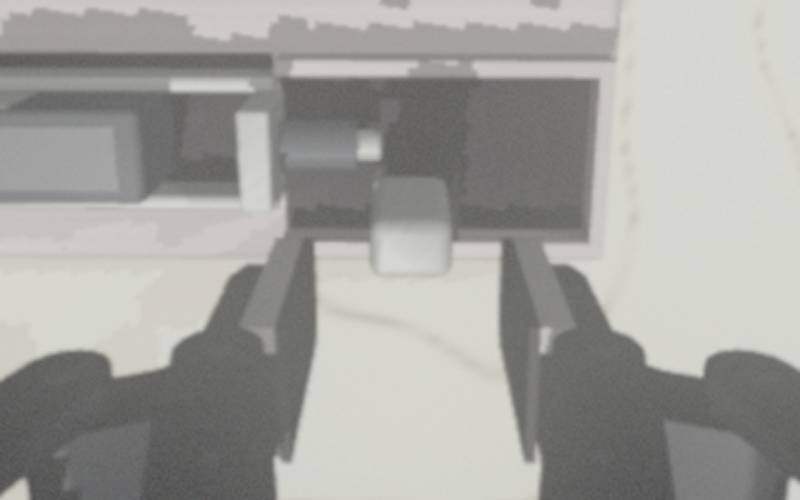

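The knob, at columns 372–452, is centred between the fingertips at 315 and 502. Descend and grip.

>>> {"api": "play_rows", "payload": {"motion": [{"translation": [0.1,0,2],"roll": 0,"fingers": 0.2},{"translation": [0.1,0,4],"roll": 0,"fingers": 0.2},{"translation": [0.1,0,4.6],"roll": 0,"fingers": 0.2},{"translation": [0.1,0,4.6],"roll": 0,"fingers": 0.2},{"translation": [0.1,0,4.6],"roll": 0,"fingers": 1},{"translation": [0.1,0,4.6],"roll": 0,"fingers": 1},{"translation": [0.1,0,4.6],"roll": 0,"fingers": 1},{"translation": [0.1,0,4.6],"roll": 0,"fingers": 1},{"translation": [0.1,0,4.6],"roll": 0,"fingers": 1},{"translation": [0.1,0,4.6],"roll": 0,"fingers": 1}]}}

```text
clock: 18.22
eef_pos: [0.4997, -0.2613, 0.067]
tool_rot: [0.779, -0.627, 0.0, -0.001]
ft_force: [-0.4, 4.8, 4.8]
grip_width: 0.0168
```

```bash
python3 f.py
```

```text
pull [4.79 5.31 5.37 5.45 5.55] 5.29 y [[-53.97 -50.1   66.99]] 18.4167
```

>>> {"api": "play_rows", "payload": {"motion": [{"translation": [0.15,0,0],"roll": 0,"fingers": 1},{"translation": [0.25,0,0],"roll": 0,"fingers": 1},{"translation": [0.25,0,0],"roll": 0,"fingers": 1}]}}

```text
clock: 18.72
eef_pos: [0.5001, -0.2635, 0.0669]
tool_rot: [0.779, -0.627, -0.0, -0.001]
ft_force: [-2.2, 5.3, 5.0]
grip_width: 0.017
```

```bash
python3 f.py
```

```text
pull [5.59 7.2  6.3  7.12 7.11] 6.66 y [[-53.98 -52.19  66.93]] 18.9167
```

Drawn back 2.1 mm with the force at the free-spring level, so shift back in line (12 mm).

>>> {"api": "play_rows", "payload": {"motion": [{"translation": [0,-0.3,0],"roll": 0,"fingers": 1},{"translation": [0,-0.6,0],"roll": 0,"fingers": 1},{"translation": [0,-0.9,0],"roll": 0,"fingers": 1},{"translation": [0,-1.2,0],"roll": 0,"fingers": 1},{"translation": [0,-1.25,0],"roll": 0,"fingers": 1},{"translation": [0,-1.25,0],"roll": 0,"fingers": 1}]}}

```text
clock: 19.47
eef_pos: [0.5118, -0.2607, 0.0669]
tool_rot: [0.779, -0.627, -0.001, -0.001]
ft_force: [-3.0, 6.0, 6.1]
grip_width: 0.0165
```

```bash
python3 f.py; python3 -c "
from h import *
print(bot.get_obs()['ft_force'])"
```

```text
pull [6.48 7.05 6.76 7.03 6.18] 6.7 y [[-42.   -52.02  66.9 ]] 19.6667
[-2.61896394  6.12025839  5.57954467]
```

>>> {"api": "play_rows", "payload": {"motion": [{"translation": [-0.4,0,0],"roll": 0,"fingers": 1},{"translation": [-0.8,0,0],"roll": 0,"fingers": 1},{"translation": [-1.2,0,0],"roll": 0,"fingers": 1},{"translation": [-1.6,0,0],"roll": 0,"fingers": 1},{"translation": [-2.0,0,0],"roll": 0,"fingers": 1},{"translation": [-2.4,0,0],"roll": 0,"fingers": 1},{"translation": [-2.6,0,0],"roll": 0,"fingers": 1},{"translation": [-2.8,0,0],"roll": 0,"fingers": 1},{"translation": [-3.0,0,0],"roll": 0,"fingers": 1},{"translation": [-3.1,0,0],"roll": 0,"fingers": 1},{"translation": [-3.2,0,0],"roll": 0,"fingers": 1},{"translation": [-3.3,0,0],"roll": 0,"fingers": 1},{"translation": [-3.4,0,0],"roll": 0,"fingers": 1},{"translation": [-3.4,0,0],"roll": 0,"fingers": 1}]}}

```text
clock: 20.88
eef_pos: [0.505, -0.2288, 0.067]
tool_rot: [0.779, -0.627, 0.001, -0.0]
ft_force: [-3.0, 3.3, 7.0]
grip_width: 0.0164
```

```bash
python3 f.py
```

```text
pull [3.89 4.01 4.63 4.39 3.5 ] 4.09 y [[-41.92 -19.4   66.94]] 21.0833
```

>>> {"api": "play_rows", "payload": {"motion": [{"translation": [-0.1,0,0],"roll": 0,"fingers": 1},{"translation": [-0.15,0,0],"roll": 0,"fingers": 1},{"translation": [-0.2,0,0],"roll": 0,"fingers": 1},{"translation": [-0.25,0,0],"roll": 0,"fingers": 1},{"translation": [-0.3,0,0],"roll": 0,"fingers": 1},{"translation": [-0.3,0,0],"roll": 0,"fingers": 1}]}}

```text
clock: 21.63
eef_pos: [0.5048, -0.2277, 0.0671]
tool_rot: [0.779, -0.628, 0.002, 0.001]
ft_force: [-1.9, -2.0, 5.2]
grip_width: 0.0163
```

```bash
python3 f.py
```

```text
pull [-1.6  -1.46 -0.91 -0.78 -0.22] -0.99 y [[-41.85 -18.28  67.04]] 21.8333
```

The follower stopped: 1.1 mm of 3 mm commanded, with the force reversed, at a travel of about 25 mm. Release, raise and look.

>>> {"api": "play_rows", "payload": {"motion": [{"translation": [0,0,0],"roll": 0,"fingers": 0.2},{"translation": [0,0,0],"roll": 0,"fingers": 0.2},{"translation": [0,0,0],"roll": 0,"fingers": 0.2},{"translation": [0,0,0],"roll": 0,"fingers": 0.2},{"translation": [0,0,-3],"roll": 0,"fingers": 0.2},{"translation": [0,0,-7],"roll": 0,"fingers": 0.2},{"translation": [0,0,-11],"roll": 0,"fingers": 0.2},{"translation": [0,0,-12],"roll": 0,"fingers": 0.2},{"translation": [0,0,-12],"roll": 0,"fingers": 0.2},{"translation": [0,0,-12],"roll": 0,"fingers": 0.2}]}}

```text
clock: 22.72
eef_pos: [0.5046, -0.2259, 0.1863]
tool_rot: [0.779, -0.627, 0.001, -0.0]
ft_force: [0.3, 0.9, -0.8]
grip_width: 0.0342
```

```bash
python3 - <<'E'
from h import *
c=snap('wrist','w10');print(bot.get_obs()['eef_pos'],bot.get_obs()['ft_force'])
i=cv2.imread('pics/w10.png');i=(255*(i/255.)**.5).astype('uint8');cv2.imwrite('pics/w10b.png',cv2.resize(i[120:270,180:420],(800,500),interpolation=cv2.INTER_CUBIC))
E
```

```text
[ 0.50368845 -0.22551586  0.18486158] [-0.43030784 -0.53181717 -1.00861799]
```

View pics/w10b.png

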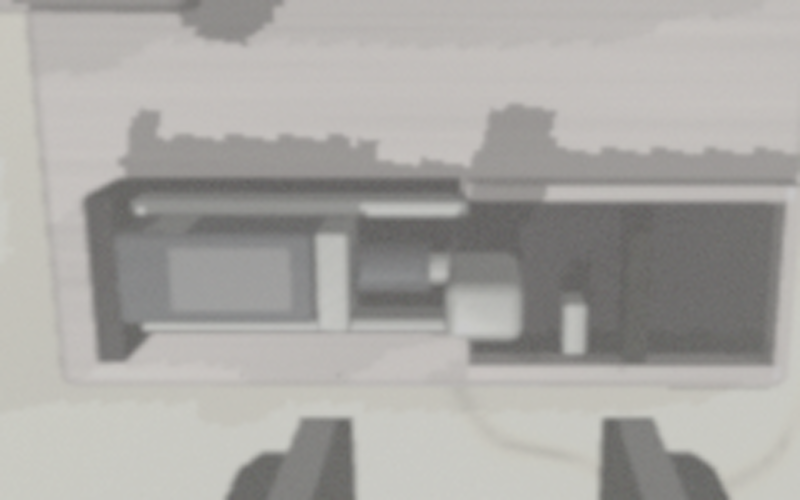

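```bash
python3 - <<'E'
from h import *
c=load('w10');n=lambda p:(np.array(p,float)+.5)*.3-.5+[180,120]
print('knob',todock(onz(c,n([(448,284),(521,284),(521,340),(448,338)]),.074)).round(1).tolist())
print('plate front',todock(onz(c,n([(316,233),(320,330)]),.048)).round(1).tolist())
print('pack',todock(onz(c,n([(118,235),(312,233),(316,321),(122,322)]),.050)).round(1).tolist())
E
```

```text
knob [[-38.5, -10.1, 74.0], [-38.5, -26.6, 74.0], [-51.9, -26.8, 74.0], [-51.4, -10.0, 74.0]]
plate front [[-32.5, 23.3, 48.0], [-57.7, 23.2, 48.0]]
pack [[-32.6, 71.8, 50.0], [-32.0, 24.0, 50.0], [-54.7, 23.8, 50.0], [-55.0, 72.7, 50.0]]
```

```bash
python3 -c "
from h import *
print(bot.job_done())"
```

```text
the job is handed in; nothing more can be done
None
```

The pack is in the dock's track against the terminal wall, and I handed the job in with the clock at about 23 s of the 61 s allowed. The hand-in reports no verdict.

**What I did:**
1. I drew the follower back until the pull rose from about 6.1 N to 7.7 N. That is roughly 1 mm into the buffer.
2. I hooked the knob with a 12 mm sideways shift, took the hand off, and a picture showed the follower hanging on its catch.
3. I lowered the pack into the open track with the follower still held back.
4. I drew the knob back 2 mm, shifted it in line, eased the follower onto the pack and released it.

**Last checks, from the final wrist picture and the force readings:**

| Check | Reading | Required |
|---|---|---|
| Knob shift from in line | about 0 mm | below 4 mm |
| Follower travel | 26.7 mm raw, about 25 mm after removing the 1.7 mm this camera read when it was closed | 21 to 29 mm |
| Pack offset along the track | −2 mm raw, about 0 mm corrected the same way | within 4 mm |
| Pack offset across the track | about 1.4 mm | within 4 mm |

- **Clear of everything:** The gripper is open and well above the dock, touching nothing.
- **Disagreement:** The picture gave pack and plate positions 1 to 2 mm off nominal, about the size of the stated camera error.
- **Not checked at the end:** I took no final picture of the toggle or the other toiletries. No move went near the toiletries, and the toggle looked untouched in the view after the pack was placed.

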